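Complete the carrier layer and hold it up for the analyser

TASK

On the thermal-analysis bench, finish the layer of sample cases on the square carrying tray: put the two loose cases flat into the two empty outlines, so that all four interlock like a pinwheel around the handle, and let go of them. Then take the tray by its centre handle, lift it straight up about 10 cm clear of the bench, level and with the layer intact, and finish while still holding it there, steady in the air (do not put it down). Do not tip the tray on the way, and leave the jar, the dish and the computer mouse where they are.

Things in the scene. Friction and masses are not known exactly. Their poses are not given: they have to be found in the camera images.
- tray: loose square tray slab, 204 by 204 mm, 10 mm thick, grey, about 0.35 kg, with four case outlines printed in black. A 12 mm steel post in its middle carries a black grip bar: 40 mm long along the tray's x, 12 mm thick along y, from 94 to 112 mm above the tray's underside. Origin: centre of the underside (0 m high when it stands on the bench); z up.
- handle (a point): centre of the tray's black grip bar, 103 mm above the tray's underside, on its middle axis
- place_a (a point): centre of a marked place on the tray's top face (10 mm above the tray's underside), at x -33, y 63 mm from the tray's centre; the case there lies with its length along the tray's x; taken by box1 at the start
- place_b (a point): centre of a marked place on the tray's top face (10 mm above the tray's underside), at x -63, y -33 mm from the tray's centre; the case there lies with its length along the tray's y; empty at the start
- place_c (a point): centre of a marked place on the tray's top face (10 mm above the tray's underside), at x 33, y -63 mm from the tray's centre; the case there lies with its length along the tray's x; taken by box2 at the start
- place_d (a point): centre of a marked place on the tray's top face (10 mm above the tray's underside), at x 63, y 33 mm from the tray's centre; the case there lies with its length along the tray's y; empty at the start. Neighbouring cases lie 6 mm apart when all are centred
- box1: white plastic sample case, 120 (its x) by 60 (its y) mm and 30 mm high, about 0.09 kg, with an upright grey grip rib in the middle of its lid: 40 mm long along x, 12 mm thick along y, from 30 to 64 mm above the underside. Origin: centre of the underside; z up; both ends alike. Already on the tray in place a.
- box2: white plastic sample case, 120 (its x) by 60 (its y) mm and 30 mm high, about 0.09 kg, with an upright grey grip rib in the middle of its lid: 40 mm long along x, 12 mm thick along y, from 30 to 64 mm above the underside. Origin: centre of the underside; z up; both ends alike. Already on the tray in place c.
- box3: white plastic sample case, 120 (its x) by 60 (its y) mm and 30 mm high, about 0.09 kg, with an upright grey grip rib in the middle of its lid: 40 mm long along x, 12 mm thick along y, from 30 to 64 mm above the underside. Origin: centre of the underside; z up; both ends alike. Loose on the bench to one side of the tray; either loose case may go into either empty place, either way round.
- box4: white plastic sample case, 120 (its x) by 60 (its y) mm and 30 mm high, about 0.09 kg, with an upright grey grip rib in the middle of its lid: 40 mm long along x, 12 mm thick along y, from 30 to 64 mm above the underside. Origin: centre of the underside; z up; both ends alike. Loose on the bench to the other side of the tray.
- jar: bystander: closed amber glass jar, 54 mm across, 75 mm high; origin: centre of the underside
- dish: bystander: open white ceramic dish, 80 mm across the rim, 32 mm high; origin: centre of the underside
- mouse: bystander: black computer mouse, 62 by 105 mm, 32 mm high; origin: centre of the underside
Things that resemble listed ones, but are neither listed nor needed, are in the scene too. What is shaped like the box1 but black, blue or pink is not meant.

How it is judged:
On the way, in this order (a step that is already met when the one before it is completed fails the run):
1. all four cases lie flat in their places on the tray, let go of, with the tray still standing on the bench (horizontal distance between box1 and place_a below 0.012 m and angle between the x axis of each of box1, box2 and the x axis of tray, either way round below 0.12 rad and z of box1 in the frame of tray between 0.006 and 0.014 m and horizontal distance between box2 and place_c below 0.012 m and z of box2 in the frame of tray between 0.006 and 0.014 m and ((horizontal distance between box3 and place_b below 0.012 m and angle between the x axis of each of box3, box4 and the y axis of tray, either way round below 0.12 rad and z of box3 in the frame of tray between 0.006 and 0.014 m and horizontal distance between box4 and place_d below 0.012 m and z of box4 in the frame of tray between 0.006 and 0.014 m) or (horizontal distance between box4 and place_b below 0.012 m and angle between the x axis of each of box4, box3 and the y axis of tray, either way round below 0.12 rad and z of box4 in the frame of tray between 0.006 and 0.014 m and horizontal distance between box3 and place_d below 0.012 m and z of box3 in the frame of tray between 0.006 and 0.014 m)) and contact force between the fingers and box1 below 0.5 N and contact force between the fingers and box2 below 0.5 N and contact force between the fingers and box3 below 0.5 N and contact force between the fingers and box4 below 0.5 N and height (world z) of tray below 0.006 m), for 0.2 s.
2. the tray is lifted clear of the bench by its handle, level, with all four cases in their places (horizontal distance between box1 and place_a below 0.012 m and angle between the x axis of each of box1, box2 and the x axis of tray, either way round below 0.12 rad and z of box1 in the frame of tray between 0.006 and 0.014 m and horizontal distance between box2 and place_c below 0.012 m and z of box2 in the frame of tray between 0.006 and 0.014 m and ((horizontal distance between box3 and place_b below 0.012 m and angle between the x axis of each of box3, box4 and the y axis of tray, either way round below 0.12 rad and z of box3 in the frame of tray between 0.006 and 0.014 m and horizontal distance between box4 and place_d below 0.012 m and z of box4 in the frame of tray between 0.006 and 0.014 m) or (horizontal distance between box4 and place_b below 0.012 m and angle between the x axis of each of box4, box3 and the y axis of tray, either way round below 0.12 rad and z of box4 in the frame of tray between 0.006 and 0.014 m and horizontal distance between box3 and place_d below 0.012 m and z of box3 in the frame of tray between 0.006 and 0.014 m)) and height (world z) of tray above 0.05 m and angle between tray's own z axis and vertical below 0.1 rad and contact force between the fingers and tray above 1 N), for 0.2 s.
At the end, for the whole second after the job is handed in: Held by its handle bar (TCP within 35 mm of its centre, fingers pressing it and no case), the tray's underside is 60 to 160 mm above the bench, tilt under 0.08 rad, at rest (under 0.03 m/s, 0.15 rad/s); every case lies flat on the tray within 12 mm and 0.12 rad of its place (horizontal distance between box1 and place_a below 0.012 m and angle between the x axis of each of box1, box2 and the x axis of tray, either way round below 0.12 rad and z of box1 in the frame of tray between 0.006 and 0.014 m and horizontal distance between box2 and place_c below 0.012 m and z of box2 in the frame of tray between 0.006 and 0.014 m and ((horizontal distance between box3 and place_b below 0.012 m and angle between the x axis of each of box3, box4 and the y axis of tray, either way round below 0.12 rad and z of box3 in the frame of tray between 0.006 and 0.014 m and horizontal distance between box4 and place_d below 0.012 m and z of box4 in the frame of tray between 0.006 and 0.014 m) or (horizontal distance between box4 and place_b below 0.012 m and angle between the x axis of each of box4, box3 and the y axis of tray, either way round below 0.12 rad and z of box4 in the frame of tray between 0.006 and 0.014 m and horizontal distance between box3 and place_d below 0.012 m and z of box3 in the frame of tray between 0.006 and 0.014 m)) and contact force between the fingers and box1 below 0.5 N and contact force between the fingers and box2 below 0.5 N and contact force between the fingers and box3 below 0.5 N and contact force between the fingers and box4 below 0.5 N and height (world z) of tray between 0.06 and 0.16 m and angle between tray's own z axis and vertical below 0.08 rad and linear speed of tray below 0.03 m/s and angular speed of tray below 0.15 rad/s and contact force between the fingers and tray above 1 N and distance between the grasp point and handle below 0.035 m); the arm keeps its last pose, push and grip.
It fails at once if the tray is tipped by more than 0.2 rad (angle between tray's own z axis and vertical above 0.2 rad).
It fails at once if the jar is moved by more than 30 mm (distance of jar from where it was at the start of the episode above 0.03 m).
It fails at once if the dish is moved by more than 30 mm (distance of dish from where it was at the start of the episode above 0.03 m).
It fails at once if the mouse is moved by more than 30 mm (distance of mouse from where it was at the start of the episode above 0.03 m).
It also fails if it takes over 69 s, if anything falls off the work surface, if the arm or the gripper's body presses on something with over 40 N, if the wrist force passes 120 N, or if a joint passes its speed limit or range.

ROBOT

A 6-joint arm with a two-finger parallel gripper is mounted at the origin on the work surface. World frame = base frame: x ahead of the robot, y to its left, z up, the work surface at z = 0. Lengths are in m, angles in rad, forces in N, time in s.
With the tool pointing down it reaches from about 0.3 to 0.775 m from the base axis. Payload 14.6 kg.
Tool frame: the origin (TCP) lies between the finger pads, 19 mm behind the fingertips; this is the grasp point; z points along the fingers, y is the line along which they close (so a half turn about z gives the same grasp; the last joint's range is limited). The gripper opens to 94 mm and grips with 3 to 60 N. Pads are 16 mm wide; open, the fingers measure 119 mm over their backs; the gripper's body (75 mm by 177 mm) begins 78 mm behind the grasp point.
Start: joints at [-1.368, 0.3, 1.521, -0, 1.321, -0.067], TCP at [0.147, -0.53, 0.224] pointing down, gripper open.
Joint ranges: [-3.03, 3.03], [-0.79, 2.21], [0.23, 2.52], [-1.04, 4.18], [0, 3.07], [-2.55, 2.55]. Speed limits (rad/s): [2.22, 2.22, 2.57, 3.14, 3.14, 3.14].

INTERFACE

Orientations are given as a unit quaternion [x, y, z, w].
In Python, from station import r gives the robot as it stands.
- The arm moves only by the shell command python3 -m inch 'ROWS' [FORCE]. ROWS is JSON, a list of rows, each a list of 5 numbers: the shift along the tool's x, y, z in mm, then the turn about the tool's z in rad, then the gripper's target within -1 to 1 (fully open at 1, half-way at 0, shut at -1). A call has 1 to 8 rows; each row shifts and turns the commanded pose from where the row before left it, along the tool's axes as they then stand; what a row does not reach is not made up. A row lasts 1/10 s, in which the tool goes at most 50 mm and 8.59 degrees, less where a joint would pass 70% of its speed; a pose out of reach is approached as far as the arm can. A call is refused whole if a number of a shift passes 50 or a number of a turn 0.15, either way. A call with a gripper value outside its range is refused whole. The fingers move at their own pace and stop on an object; FORCE is the grip in N (left out, the last holds). Time passes only in rows, so rows that do not move let the fingers close. It gives the time, the measured TCP pose, the force, the opening and the grip force at its end, in the units of the state.
- r.state(): the state, without advancing time (a new reading comes with each control period).
- r.snapshot(name): name is "side" or "top"; returns the picture (420x560x3 uint8, red, green, blue); there is no depth.
- r.get_calibration(name): a dict with "fx", "fy", "cx", "cy" (pixels), "R" (3x3) and "t" (3): a world point X has camera coordinates R X + t. Camera axes: x right, y down, z forward; pixel columns grow to the right and rows downward; lengths in m; the calibration is good to about 2 mm. A picture is of the moment at which its call begins. get_calibration takes no time and is no camera call.
- r.job_done(): hands the job in; it is judged then, once.
Trained networks look in the newest picture that a camera, given by its name, has taken for a name from the list of things; names that differ only in an ending like _2 or _b are one class to them, and where a whole thing is asked for, a point or a joint stands for the part that bears it (a point fixed in the world has none). Each returns a list of dicts, best first, with "score" (0 to 1); they miss things now and then, are a little off and sometimes report something else, mostly with a low value. They report only what shows in the picture. A call takes as long as a camera call. They do not tell look-alikes from the thing itself.
- r.look_for(camera, thing): "xyz" ([x, y, z] in m, in the coordinates of the camera as it stood for that picture, good to about 4 mm: the middle of the surface that is visible of it).
- r.cut_out(camera, thing): "region" (420x560 bool, what is visible of it).
- r.landmark_of(camera, thing): "xyz" ([x, y, z] in m, in the coordinates of the camera as it stood for that picture, good to about 4 mm: a listed point, or the origin of a listed thing).
The state is a dict: "time_s": time; "joint_pos": joint angles; "qvel": joint speeds; "joint_torque": joint torques, N m; "position": TCP position; "orientation": TCP orientation; "wrist_force": force on the tool from outside, world axes, zero at the start; "torque": the same for the moment, N m; "width": finger opening in m; "grasp_force": force on a finger pad.
Only numpy, scipy, OpenCV 4.12 (cv2) and the standard library are available. Lean on these libraries where they do the work, as an engineer would, in place of code of your own. Each camera call takes 0.05 s, during which the arm holds its last target. There are 200 camera calls.

## Working session

There is one attempt and no reset: what is moved stays moved. The work goes in short steps, Python scripts to look and compute and a shell command to move; the robot and the scene stay as the last step left them, time stands still between calls to the robot, and variables do not carry over. Pictures are saved under pics/ and viewed, at most 10 in all, crops included, and the job is handed in when it is done.

```bash
mkdir -p pics; ls; python3 - <<'E'
from station import r
import cv2,numpy as np
for n in("top","side"):
    im=r.snapshot(n);cv2.imwrite(f"pics/{n}0.png",im[...,::-1])
    c=r.get_calibration(n);R=np.array(c["R"]);t=np.array(c["t"]);print(n,{k:np.round(c[k],3).tolist() for k in c})
    for th in("tray","handle","place_b","box1","jar","dish","mouse"):
        for d in r.landmark_of(n,th)[:8]:
            print(th,round(d["score"],2),np.round(R.T@(np.array(d["xyz"])-t),3))
s=r.state();print(s)
E
```

```text
pics
top {'fx': 531.894, 'fy': 531.894, 'cx': 283.278, 'cy': 211.482, 'R': [[-0.009, -1.0, -0.025], [-0.984, 0.014, -0.178], [0.178, 0.023, -0.984]], 't': [0.027, 0.556, 1.295]}
tray 0.68 [ 0.51  -0.001 -0.002]
tray 0.39 [0.488 0.072 0.01 ]
handle 0.94 [0.51  0.002 0.108]
place_b 0.89 [ 0.442 -0.019  0.005]
place_b 0.88 [0.581 0.019 0.011]
place_b 0.77 [0.49  0.071 0.013]
place_b 0.61 [ 0.53  -0.069  0.011]
box1 0.88 [ 0.522 -0.329  0.   ]
box1 0.87 [0.492 0.07  0.011]
box1 0.87 [ 0.528 -0.068  0.008]
box1 0.87 [ 0.722 -0.159  0.001]
box1 0.81 [ 0.504  0.221 -0.001]
box1 0.58 [0.34  0.243 0.003]
box1 0.56 [ 0.495  0.356 -0.   ]
jar 0.78 [ 0.712 -0.328  0.001]
dish 0.59 [ 0.691  0.313 -0.002]
mouse 0.61 [0.781 0.034 0.001]
side {'fx': 535.647, 'fy': 535.647, 'cx': 277.303, 'cy': 205.877, 'R': [[0.994, -0.107, 0.011], [-0.059, -0.625, -0.778], [0.09, 0.773, -0.628]], 't': [-0.576, 0.088, 1.338]}
tray 0.6 [0.508 0.003 0.005]
handle 0.64 [0.508 0.004 0.105]
place_b 0.96 [ 0.526 -0.065  0.011]
place_b 0.83 [ 0.439 -0.021  0.01 ]
place_b 0.83 [0.576 0.018 0.008]
place_b 0.67 [0.491 0.073 0
[... 424 characters left out ...]
'time_s': 0.8, 'joint_pos': array([-1.36763387e+00,  2.99862611e-01,  1.52099666e+00,  2.62550085e-05,
        1.32069090e+00, -6.65767061e-02]), 'qvel': array([ 0.00129357, -0.00128795,  0.00117171, -0.00151398,  0.00150969,
       -0.00211888]), 'joint_torque': array([ 1.20782297e-04, -5.31623626e+01, -3.52911150e+01,  7.09251710e-02,
        2.12346838e-02,  1.49583633e-05]), 'position': array([ 0.14657858, -0.53010229,  0.22426751]), 'orientation': array([9.90919312e-01, 1.34457859e-01, 1.41390460e-05, 2.03247753e-05]), 'wrist_force': array([-0.0324815 ,  0.05545006, -0.24452289]), 'torque': array([-0.04018674, -0.02871219, -0.03410773]), 'grasp_force': 0.0, 'width': 0.09409404963381623}
```

View pics/top0.png

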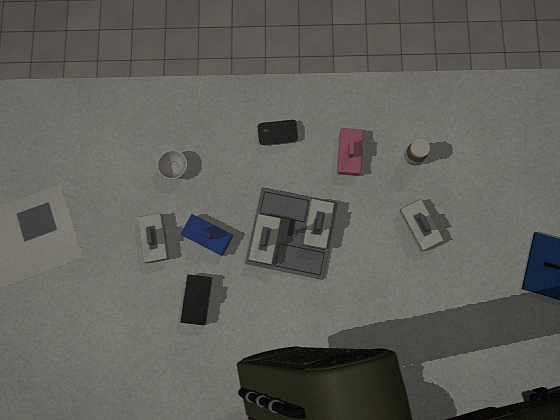

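View pics/side0.png

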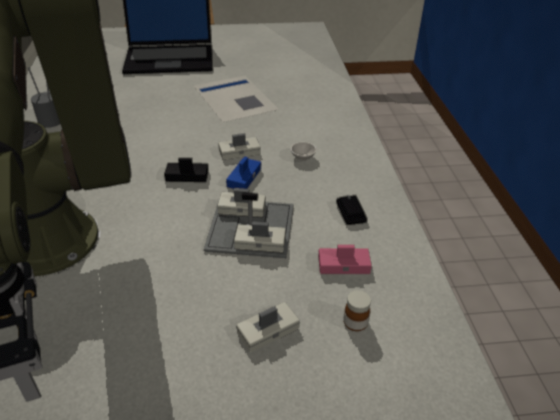

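Top view: the tray is at (291,232). The white loose cases are at (421,224) on the right and (153,238) on the left. The pink, blue and black look-alikes are separate. The side view agrees. Next I'll fit poses with silhouettes.

```bash
cat > h.py <<'E'
from station import r
import cv2,numpy as np
from scipy.optimize import minimize,least_squares
def cal(n):
    c=r.get_calibration(n);return c,np.array(c["R"]),np.array(c["t"])
def proj(n,P):
    c,R,t=cal(n);q=np.asarray(P)@R.T+t
    return np.c_[q[:,0]/q[:,2]*c["fx"]+c["cx"],q[:,1]/q[:,2]*c["fy"]+c["cy"]]
def Rz(a): return np.array([[np.cos(a),-np.sin(a)],[np.sin(a),np.cos(a)]])
def cub(a,b,z0,z1): return np.array([[x,y,z] for x in(-a,a) for y in(-b,b) for z in(z0,z1)])
PARTS=[cub(.06,.03,0,.03),cub(.02,.006,.03,.064)]
def put(P,x,y,a,z): 
    Q=P.copy();Q[:,:2]=P[:,:2]@Rz(a).T+[x,y];Q[:,2]+=z;return Q
def near(n,thing,xyz):  # mask nearest to a world point
    u=proj(n,[xyz])[0];best=None
    for d in r.cut_out(n,thing):
        m=d["region"];ys,xs=np.nonzero(m);e=np.hypot(xs.mean()-u[0],ys.mean()-u[1])
        if best is None or e<best[0]: best=(e,m)
    return best[1] if best and best[0]<20 else None
def fitbox(x,y,z=0,cams=("top","side"),thing="box1",fixyaw=None):
    ms={n:near(n,thing,[x,y,z+.02]) for n in cams};ms={n:m for n,m in ms.items() if m is not None}
    def cost(p):
        s=0
        for n,m in ms.items():
            im=np.zeros(m.shape,np.uint8)
            for P in PARTS:
                h=cv2.convexHull(proj(n,put(P,p[0]/1e3,p[1]/1e3,p[2]/50,z)).astype(np.float32))
                cv2.fillConvexPoly(im,np.round(h*16).astype(np.int32),255,cv2.LINE_AA,4)
            f=im/255.;s+=1-np.minimum(f,m).sum()/np.maximum(f,m).sum()
        return s
    a0=[fixyaw] if fixyaw is not None else np.arange(0,np.pi,.3)
    p0=min(([x*1e3,y*1e3,a*50] for a in a0),key=cost)
    S=np.array([p0]+[np.array(p0)+d for d in np.eye(3)*8])
    o=minimize(cost,p0,method="Nelder-Mead",options=dict(initial_simplex=S))
    return [round(o.x[0]/1e3,4),round(o.x[1]/1e3,4),round(o.x[2]/50,3)],round(o.fun/max(1,len(ms)),3),list(ms)
def tcp():
    s=r.state();q=s["orientation"];return *s["position"],2*np.arctan2(q[1],q[0]),s
def go(x,y,z,a):  # tool-axis shift (mm) and turn to world target, a= tool x yaw mod pi
    px,py,pz,psi,s=tcp();c,n=np.cos(psi),np.sin(psi);d=np.array([x-px,y-py])*1e3
    turn=(psi-a+np.pi/2)%np.pi-np.pi/2
    print("shift xyz",np.round([d@[c,n],d@[n,-c],(pz-z)*1e3],1),"turn",round(turn,3),"| psi",round(psi,3),"j6",round(s["joint_pos"][5],2),"t",s["time_s"],"w",round(s["width"],4))
E
python3 - <<'E'
from h import *
for n in("top","side"): r.snapshot(n)
b4=fitbox(.524,-.330);b3=fitbox(.499,.358);b1=fitbox(.491,.07,.01);b2=fitbox(.527,-.067,.01)
for b in(b3,b4,b1,b2): print(b)
L=[];T={"handle":[(0,0,.103)],"place_b":[(-.033,.063,.01),(-.063,-.033,.01),(.033,-.063,.01),(.063,.033,.01)]}
g=(.509,.002,-.19)
for n in("top","side"):
    c,R,t=cal(n)
    for th in T:
        for d in r.landmark_of(n,th):
            w=R.T@(np.array(d["xyz"])-t)
            for p in T[th]:
                q=Rz(g[2])@p[:2]+g[:2]
                if np.hypot(*(w[:2]-q))<.02 and d["score"]>.4: L.append((p[:2],w[:2]))
for p,b in(((-.033,.063),b1),((.033,-.063),b2)): L.append((p,b[0][:2]))
f=lambda v:np.concatenate([Rz(v[2])@p+v[:2]-w for p,w in L])
o=least_squares(f,g);print("tray",o.x.round(4),len(L),np.abs(o.fun).max())
for p in T["place_b"]: print(p,(Rz(o.x[2])@p[:2]+o.x[:2]).round(4))
x,y,a=b4[0];go(x,y,.12,a)
E
```

```text
([np.float64(0.499), np.float64(0.3589), np.float64(0.194)], np.float64(0.148), ['top', 'side'])
([np.float64(0.5237), np.float64(-0.3315), np.float64(0.471)], np.float64(0.12), ['top', 'side'])
([np.float64(0.4904), np.float64(0.0681), np.float64(2.918)], np.float64(0.206), ['top', 'side'])
([np.float64(0.528), np.float64(-0.0684), np.float64(2.943)], np.float64(0.097), ['top', 'side'])
tray [ 0.509   0.0007 -0.2177] 12 0.0027272627748332057
(-0.033, 0.063, 0.01) [0.4904 0.0694]
(-0.063, -0.033, 0.01) [ 0.4403 -0.0179]
(0.033, -0.063, 0.01) [ 0.5276 -0.0679]
(0.063, 0.033, 0.01) [0.5776 0.0193]
shift xyz [416.4 -90.9 104.2] turn -0.201 | psi 0.27 j6 -0.07 t 1.5 w 0.0939
```

```bash
python3 -m inch '[[45,-10,0,-0.025,1],[45,-10,0,-0.025,1],[45,-10,0,-0.025,1],[45,-10,0,-0.025,1],[45,-10,0,-0.025,1],[45,-10,0,-0.025,1],[45,-10,0,-0.025,1],[45,-10,0,-0.025,1]]' 30; python3 - <<'E'
from h import *
go(.5237,-.3315,.1,.471)
E
```

```text
time_s: 2.3
position: [0.4567, -0.3282, 0.2244]
orientation: [0.972, 0.233, 0.0, 0.0]
wrist_force: [-0.2, -1.1, -0.6]
width: 0.0938
grasp_force: 0.0
shift xyz [ 58.2  33.3 124.4] turn -0.0 | psi 0.471 j6 0.41 t 2.3 w 0.0938
```

```bash
python3 -m inch '[[30,17,0,0,1],[28,16,0,0,1],[0,0,40,0,1],[0,0,40,0,1],[0,0,40,0,1],[0,0,0,0,1]]'; python3 - <<'E'
from h import *
for n in("top","side"): r.snapshot(n)
print(fitbox(.5237,-.3315,fixyaw=.471,cams=("side",)))
im=r.snapshot("side");cv2.imwrite("pics/s1.png",cv2.resize(im[230:400,180:400,::-1],None,fx=3,fy=3))
go(.5237,-.3315,.056,.471)
E
```

```text
time_s: 2.9
position: [0.52, -0.3312, 0.0991]
orientation: [0.973, 0.233, -0.003, -0.003]
wrist_force: [0.3, 0.4, 0.7]
width: 0.0938
grasp_force: 0.0
([np.float64(0.5248), np.float64(-0.3283), np.float64(0.454)], np.float64(0.176), ['side'])
shift xyz [ 1.6 -1.4 50.9] turn -0.001 | psi 0.47 j6 0.47 t 3.1 w 0.094
```

View pics/s1.png

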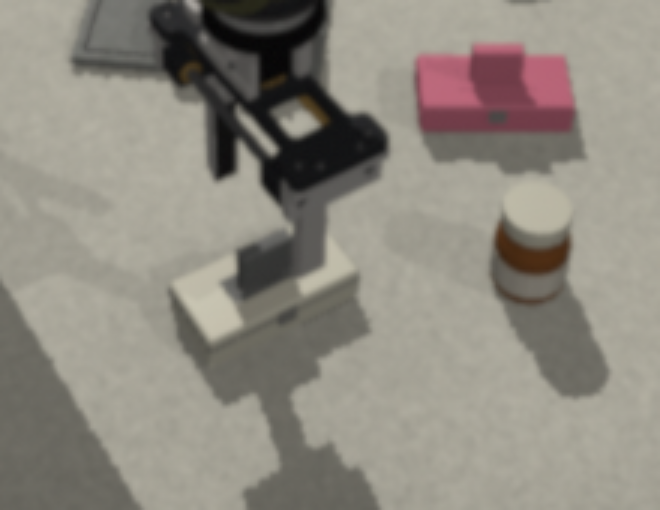

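The open fingers straddle the rib of the right-hand case, with the rib at about (265,262) in the crop. Descending and gripping.

```bash
python3 -m inch '[[2,-1,20,0,1],[0,0,18,0,1],[0,0,10,0,1],[0,0,0,0,1],[0,0,0,0,-1],[0,0,0,0,-1],[0,0,0,0,-1],[0,0,0,0,-1]]' 30;python3 -m inch '[[0,0,0,0,-1],[0,0,0,0,-1],[0,0,0,0,-1],[0,0,0,0,-1],[0,0,0,0,-1]]'; python3 -c "
from h import *
go(.4403,-.0179,.2,1.353)"
```

```text
time_s: 3.9
position: [0.5236, -0.331, 0.0568]
orientation: [0.973, 0.233, 0.0, 0.0]
wrist_force: [0.3, 0.4, 0.2]
width: 0.0651
grasp_force: 0.0
time_s: 4.4
position: [0.5233, -0.3309, 0.0562]
orientation: [0.973, 0.233, -0.0, -0.0]
wrist_force: [0.8, -0.4, -0.0]
width: 0.0252
grasp_force: 0.0
shift xyz [  67.7 -316.7 -143.8] turn -0.883 | psi 0.47 j6 0.48 t 4.4 w 0.0252
```

```bash
python3 -m inch '[[0,0,0,0,-1],[0,0,0,0,-1],[0,0,0,0,-1],[0,0,0,0,-1],[0,0,-20,0,-1],[0,0,-40,0,-1],[0,0,-40,0,-1],[0,0,-40,0,-1]]'; python3 -m inch '[[11,-52,0,0,-1]]'; python3 -m inch '[[0,0,0,-0.125,-1],[0,0,0,-0.125,-1],[0,0,0,-0.125,-1],[0,0,0,-0.125,-1],[0,0,0,-0.125,-1],[0,0,0,-0.125,-1],[0,0,0,-0.133,-1]]'; python3 -c "
from h import *
go(.4403,-.0179,.2,1.353)"
```

```text
time_s: 5.2
position: [0.5231, -0.3307, 0.1977]
orientation: [0.973, 0.233, -0.0, -0.0]
wrist_force: [1.6, -0.1, -0.4]
width: 0.0115
grasp_force: 30.0
time_s: 5.9
position: [0.5233, -0.3309, 0.1961]
orientation: [0.778, 0.628, -0.0, -0.0]
wrist_force: [0.1, 0.0, -0.6]
width: 0.0118
grasp_force: 30.0
shift xyz [ 288.4 -147.2   -3.9] turn 0.005 | psi 1.358 j6 -0.41 t 5.9 w 0.0118out of range; nothing moved
```

```bash
python3 -m inch '[[20,-10,0,0,-1],[40,-20,0,0,-1],[45,-23,0,0,-1],[45,-23,0,0,-1],[45,-23,0,0,-1],[45,-23,0,0,-1],[30,-15,0,0,-1],[18,-10,0,0,-1]]'; python3 -m inch '[[0,0,20,0,-1],[0,0,10,0,-1],[0,0,0,0,-1],[0,0,0,0,-1]]'; python3 - <<'E'
from h import *
for n in("top","side"): im=r.snapshot(n);cv2.imwrite(f"pics/{n}2.png",cv2.resize(im[140:300,190:390,::-1],None,fx=3,fy=3))
x,y,z,psi,s=tcp();print(x,y,z,psi,s["width"])
for c in(("top",),("side",),("top","side")):print(fitbox(x,y,z-.056,cams=c,fixyaw=psi))
print(fitbox(.5237,-.068,.01,fixyaw=2.94),fitbox(.491,.068,.01,fixyaw=2.94))
go(.4403,-.0179,.066,1.353)
E
```

```text
time_s: 6.7
position: [0.4419, -0.0179, 0.1964]
orientation: [0.779, 0.627, 0.0, 0.0]
wrist_force: [0.8, -0.5, -0.8]
width: 0.0117
grasp_force: 30.0
time_s: 7.1
position: [0.4428, -0.0204, 0.1665]
orientation: [0.78, 0.626, -0.0, -0.0]
wrist_force: [-1.0, 0.1, -0.6]
width: 0.0116
grasp_force: 30.0
0.4429716474344276 -0.020426843007494533 0.16678114442497322 1.3520769088562359 0.011674720304343826
([np.float64(0.4403), np.float64(-0.012), np.float64(1.308)], np.float64(0.945), ['top'])
([np.float64(0.4432), np.float64(-0.0158), np.float64(1.376)], np.float64(0.219), ['side'])
([np.float64(0.4432), np.float64(-0.0158), np.float64(1.376)], np.float64(0.582), ['top', 'side'])
([np.float64(0.5291), np.float64(-0.0661), np.float64(2.942)], np.float64(0.476), ['top', 'side']) ([np.float64(0.4915), np.float64(0.0742), np.float64(2.942)], np.float64(0.527), ['top', 'side'])
shift xyz [  1.6  -2.8 100.3] turn -0.0 | psi 1.353 j6 0.09 t 7.6 w 0.0119
```

View pics/side2.png

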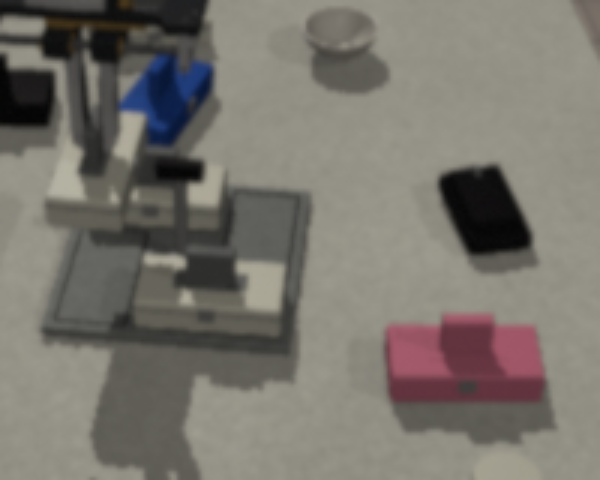

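The side crop shows the held case level over place b at about (95,190), with the left slot free below it. Lowering it, biased 1 mm outward.

```bash
python3 -m inch '[[0,-4,0,0,-1],[0,0,20,0,-1],[0,0,25,0,-1],[0,0,25,0,-1],[0,0,15,0,-1],[0,0,5,0,-1],[0,0,0,0,-1]]'; python3 - <<'E'
from h import *
r.snapshot("side");x,y,z,psi,s=tcp()
print(fitbox(x,y,z-.056,cams=("side",),fixyaw=psi),fitbox(.527,-.068,.01,cams=("side",),fixyaw=2.93))
go(.4403,-.0179,.066,1.353);print(tcp()[:4])
E
```

```text
time_s: 8.3
position: [0.4385, -0.0191, 0.0761]
orientation: [0.78, 0.626, -0.0, -0.0]
wrist_force: [-0.0, 0.6, -1.0]
width: 0.0119
grasp_force: 30.0
([np.float64(0.4398), np.float64(-0.0147), np.float64(1.371)], np.float64(0.301), ['side']) ([np.float64(0.5306), np.float64(-0.0643), np.float64(2.956)], np.float64(0.135), ['side'])
shift xyz [ 1.5  0.8 11.1] turn -0.0 | psi 1.353 j6 0.09 t 8.45 w 0.012
(np.float64(0.4391889090862257), np.float64(-0.0192022194419823), np.float64(0.07711209313961129), np.float64(1.3528773054755396))
```

```bash
python3 -m inch '[[0,1,5,0,-1],[0,0,4,0,-1],[0,0,0,0,-1],[0,0,0,0,-1]]'; python3 -m inch '[[0,0,1,0,-1],[0,0,0,0,-1]]'
```

```text
time_s: 8.85
position: [0.4397, -0.0194, 0.0672]
orientation: [0.78, 0.626, -0.0, -0.0]
wrist_force: [0.5, -0.6, -0.7]
width: 0.0119
grasp_force: 30.0
time_s: 9.05
position: [0.4398, -0.0194, 0.0662]
orientation: [0.78, 0.626, 0.0, 0.0]
wrist_force: [-0.6, 0.4, -0.5]
width: 0.012
grasp_force: 30.0
```

```bash
python3 -m inch '[[0,0,0,0,0],[0,0,0,0,0],[0,0,0,0,0],[0,0,0,0,0],[0,0,0,0,0],[0,0,0,0,0],[0,0,-10,0,0],[0,0,-30,0,0]]'; python3 -m inch '[[0,0,-40,0,1],[0,0,-40,0,1],[0,0,-15,0,1],[20,0,0,0,1],[45,0,0,0,1],[45,0,0,0,1],[45,0,0,0,1],[45,0,0,0,1]]'; python3 - <<'E'
from h import *
for n in("top","side"): im=r.snapshot(n);cv2.imwrite(f"pics/{n}3.png",cv2.resize(im[140:300,190:390,::-1],None,fx=3,fy=3))
for b in((.44,-.018,.01,1.353),(.527,-.068,.01,2.93),(.491,.069,.01,2.93),(.499,.359,0,.15)):print(*[fitbox(*b[:3],cams=c,fixyaw=b[3]) for c in(("top",),("side",))])
go(.499,.3589,.1,.194)
E
```

```text
time_s: 9.85
position: [0.4386, -0.0193, 0.1055]
orientation: [0.78, 0.626, -0.001, -0.002]
wrist_force: [0.5, -0.7, -0.6]
width: 0.047
grasp_force: 0.0
time_s: 10.65
position: [0.483, 0.1777, 0.2022]
orientation: [0.78, 0.626, 0.0, 0.0]
wrist_force: [0.6, -1.0, 0.1]
width: 0.0938
grasp_force: 0.0
([np.float64(0.4383), np.float64(-0.0213), np.float64(1.36)], np.float64(0.07), ['top']) ([np.float64(0.4401), np.float64(-0.0145), np.float64(1.391)], np.float64(0.118), ['side'])
([np.float64(0.529), np.float64(-0.0691), np.float64(2.934)], np.float64(0.071), ['top']) ([np.float64(0.5286), np.float64(-0.0633), np.float64(2.991)], np.float64(0.15), ['side'])
([np.float64(0.4905), np.float64(0.0678), np.float64(2.939)], np.float64(0.095), ['top']) ([np.float64(0.493), np.float64(0.0737), np.float64(2.949)], np.float64(0.401), ['side'])
([np.float64(0.4989), np.float64(0.3582), np.float64(0.2)], np.float64(0.471), ['top']) ([np.float64(0.5008), np.float64(0.3629), np.float64(0.197)], np.float64(0.068), ['side'])
shift xyz [183.  -24.4 101.5] turn 1.157 | psi 1.351 j6 0.5 t 11.15 w 0.0942
```

View pics/top3.png

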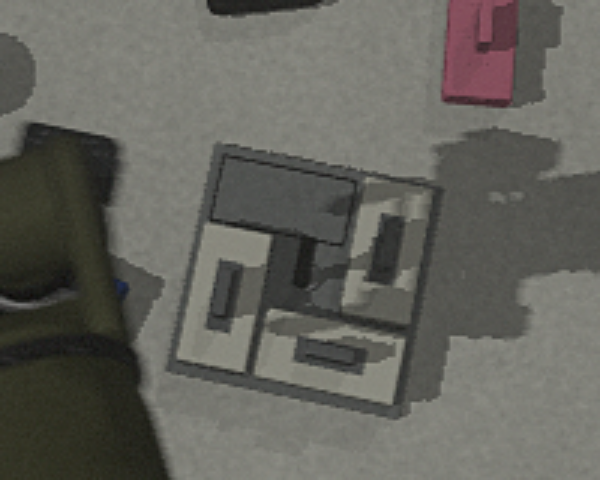

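The top crop shows the case seated in place b at (330,355), with even gaps. Place d is empty at (285,197). Next, the second case.

```bash
python3 -m inch '[[45,-6,0,0,1],[45,-6,0,0,1],[45,-6,0,0,1],[35,-6,0,0,1],[13,0,0,0,1]]'; python3 -m inch '[[0,0,0,0.145,1],[0,0,0,0.145,1],[0,0,0,0.145,1],[0,0,0,0.145,1],[0,0,0,0.145,1],[0,0,0,0.145,1],[0,0,0,0.145,1],[0,0,0,0.142,1]]';python3 -m inch '[[0,0,40,0,1],[0,0,40,0,1],[0,0,15,0,1],[0,0,0,0,1],[0,0,0,0,1]]'; python3 - <<'E'
from h import *
go(.499,.3589,.056,.197)
E
```

```text
time_s: 11.65
position: [0.4988, 0.362, 0.201]
orientation: [0.779, 0.627, -0.0, -0.0]
wrist_force: [-0.1, -1.0, -0.5]
width: 0.0941
grasp_force: 0.0
time_s: 12.45
position: [0.4994, 0.3591, 0.2014]
orientation: [0.996, 0.094, -0.0, 0.0]
wrist_force: [-0.7, 0.2, 0.3]
width: 0.0938
grasp_force: 0.0
time_s: 12.95
position: [0.4999, 0.3599, 0.108]
orientation: [0.995, 0.098, 0.001, -0.0]
wrist_force: [0.3, -0.4, 0.3]
width: 0.0942
grasp_force: 0.0
shift xyz [-1.1  0.8 52. ] turn -0.001 | psi 0.196 j6 1.94 t 12.95 w 0.0942
```

```bash
python3 -m inch '[[-1,1,20,0,1],[0,0,20,0,1],[0,0,11,0,1],[0,0,0,0,1],[0,0,0,0,-1],[0,0,0,0,-1],[0,0,0,0,-1],[0,0,0,0,-1]]' 30;python3 -m inch '[[0,0,0,0,-1],[0,0,0,0,-1],[0,0,0,0,-1],[0,0,0,0,-1],[0,0,0,0,-1],[0,0,0,0,-1],[0,0,0,0,-1],[0,0,0,0,-1]]'; python3 -m inch '[[0,0,0,0,-1],[0,0,-20,0,-1],[0,0,-40,0,-1],[0,0,-40,0,-1],[0,0,-40,0,-1],[0,0,0,0,-1],[0,0,0,0,-1]]'; python3 -c "
from h import *
go(.5776,.0193,.2,1.353)"
```

```text
time_s: 13.75
position: [0.4985, 0.3587, 0.0558]
orientation: [0.995, 0.098, 0.0, -0.0]
wrist_force: [-0.3, 0.3, 0.0]
width: 0.0653
grasp_force: 0.0
time_s: 14.55
position: [0.4983, 0.3585, 0.0552]
orientation: [0.995, 0.098, -0.0, 0.0]
wrist_force: [-0.1, -0.1, -0.2]
width: 0.0115
grasp_force: 30.0
time_s: 15.25
position: [0.4983, 0.3586, 0.1954]
orientation: [0.995, 0.098, 0.0, -0.0]
wrist_force: [-0.9, -0.3, -1.4]
width: 0.0116
grasp_force: 30.0
shift xyz [ 11.7 348.2  -4.6] turn -1.157 | psi 0.196 j6 1.94 t 15.25 w 0.0116
```

```bash
python3 -m inch '[[0,0,0,-0.145,-1],[0,0,0,-0.145,-1],[0,0,0,-0.145,-1],[0,0,0,-0.145,-1],[0,0,0,-0.145,-1],[0,0,0,-0.145,-1],[0,0,0,-0.145,-1],[0,0,0,-0.142,-1]]';python3 -m inch '[[-20,10,0,0,-1],[-45,22,0,0,-1],[-45,22,0,0,-1],[-45,22,0,0,-1],[-45,22,0,0,-1],[-45,22,0,0,-1],[-45,21,0,0,-1],[-24,10,0,0,-1]]';python3 -m inch '[[0,0,30,0,-1],[0,0,0,0,-1],[0,0,0,0,-1],[0,0,0,0,-1]]'; python3 - <<'E'
from h import *
im=r.snapshot("top");im=r.snapshot("side");cv2.imwrite("pics/side4.png",cv2.resize(im[140:300,190:390,::-1],None,fx=3,fy=3))
x,y,z,psi,s=tcp();print(x,y,z,psi)
for c in("top","side"):print(fitbox(x,y,z-.0552,cams=(c,),fixyaw=psi),fitbox(.529,-.069,.01,cams=(c,),fixyaw=2.93))
go(.5776,.0193,.066,1.353)
E
```

```text
time_s: 16.05
position: [0.4978, 0.3582, 0.193]
orientation: [0.778, 0.628, -0.002, -0.0]
wrist_force: [0.7, 0.3, -1.6]
width: 0.0119
grasp_force: 30.0
time_s: 16.85
position: [0.5775, 0.0163, 0.1932]
orientation: [0.781, 0.625, -0.001, -0.001]
wrist_force: [-0.8, 1.1, -0.7]
width: 0.0119
grasp_force: 30.0
time_s: 17.25
position: [0.5779, 0.0204, 0.1658]
orientation: [0.78, 0.626, 0.0, 0.0]
wrist_force: [-0.2, 0.3, -1.0]
width: 0.0116
grasp_force: 30.0
0.578021915725988 0.02036216398620484 0.166119373019232 1.3537612913447334
([np.float64(0.578), np.float64(0.0204), np.float64(1.354)], np.float64(0.0), []) ([np.float64(0.5274), np.float64(-0.071), np.float64(2.988)], np.float64(0.202), ['top'])
([np.float64(0.5794), np.float64(0.0266), np.float64(1.355)], np.float64(0.192), ['side']) ([np.float64(0.531), np.float64(-0.0644), np.float64(2.977)], np.float64(0.121), ['side'])
shift xyz [-0.7 -0.1 99.6] turn 0.0 | psi 1.353 j6 0.19 t 17.55 w 0.0119
```

View pics/side4.png

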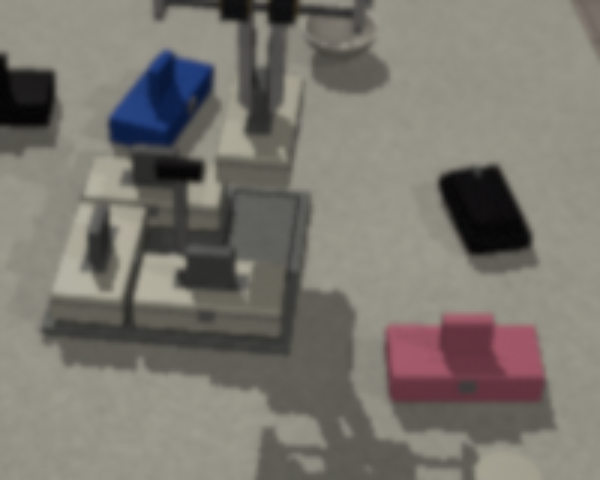

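The side crop shows the held case level at (260,135), above and behind slot d at (265,240), which fits its height. Lowering.

```bash
python3 -m inch '[[0,1,20,0,-1],[0,0,25,0,-1],[0,0,25,0,-1],[0,0,15,0,-1],[0,0,5,0,-1],[0,0,4,0,-1],[0,0,0,0,-1],[0,0,0,0,-1]]'; python3 -c "
from h import *
go(.579,.020,.066,1.353)"
```

```text
time_s: 18.35
position: [0.5792, 0.0195, 0.0722]
orientation: [0.78, 0.626, 0.001, 0.0]
wrist_force: [-1.1, -0.0, -1.4]
width: 0.0117
grasp_force: 30.0
shift xyz [ 0.4 -0.3  6.2] turn -0.0 | psi 1.353 j6 0.19 t 18.35 w 0.0117
```

```bash
python3 -m inch '[[0,0,4,0,-1],[0,0,2,0,-1],[0,0,0,0,-1],[0,0,0,0,-1]]'; python3 -m inch '[[0,0,0.5,0,-1],[0,0,0,0,-1]]'
```

```text
time_s: 18.75
position: [0.5787, 0.0196, 0.0652]
orientation: [0.78, 0.626, -0.0, -0.0]
wrist_force: [-0.1, 0.3, -0.0]
width: 0.0116
grasp_force: 30.0
time_s: 18.95
position: [0.5788, 0.0195, 0.0652]
orientation: [0.78, 0.626, 0.0, 0.0]
wrist_force: [-3.0, 0.1, 5.0]
width: 0.0121
grasp_force: 30.0
```

```bash
python3 -m inch '[[0,0,0,0,0],[0,0,0,0,0],[0,0,0,0,0],[0,0,0,0,0],[0,0,0,0,0],[0,0,0,0,0],[0,0,-10,0,0],[0,0,-30,0,0]]'; python3 -m inch '[[0,0,-40,0,1],[0,0,-40,0,1],[0,0,-15,0,1],[20,-20,0,0,1],[45,-30,0,0,1],[45,-30,0,0,1],[45,0,0,0,1],[20,0,0,0,1]]'; python3 - <<'E'
from h import *
im=r.snapshot("top");cv2.imwrite("pics/top5.png",cv2.resize(im[140:300,190:390,::-1],None,fx=3,fy=3));r.snapshot("side")
L=[]
for p,b in(((-.063,-.033),(.439,-.019,.01,1.353)),((.033,-.063),(.528,-.068,.01,2.93)),((-.033,.063),(.491,.069,.01,2.93)),((.063,.033),(.579,.020,.01,1.353))):
    f=fitbox(*b[:3],cams=("top",),fixyaw=b[3]);print(f);L.append((p,f[0][:2]))
c,R,t=cal("top")
for n in("top","side"):
    c,R,t=cal(n)
    for th in("tray","handle"):
        for d in r.landmark_of(n,th)[:1]: print(n,th,round(d["score"],2),(R.T@(np.array(d["xyz"])-t)).round(4))
o=least_squares(lambda v:np.concatenate([Rz(v[2])@p+v[:2]-w for p,w in L]),[.509,0,-.21]);print(o.x.round(4),o.fun.round(4))
go(o.x[0],o.x[1],.15,o.x[2])
E
```

```text
time_s: 19.75
position: [0.5775, 0.0196, 0.1035]
orientation: [0.78, 0.626, -0.002, -0.001]
wrist_force: [0.9, 0.1, 0.5]
width: 0.0471
grasp_force: 0.0
time_s: 20.55
position: [0.5411, 0.2033, 0.201]
orientation: [0.779, 0.627, 0.001, 0.0]
wrist_force: [0.8, -0.8, -0.7]
width: 0.0937
grasp_force: 0.0
([np.float64(0.4389), np.float64(-0.0194), np.float64(1.35)], np.float64(0.077), ['top'])
([np.float64(0.5286), np.float64(-0.069), np.float64(2.943)], np.float64(0.085), ['top'])
([np.float64(0.4905), np.float64(0.0681), np.float64(2.936)], np.float64(0.074), ['top'])
([np.float64(0.5778), np.float64(0.0211), np.float64(1.351)], np.float64(0.075), ['top'])
top tray 0.79 [ 5.126e-01 -9.000e-04  1.000e-04]
top handle 0.74 [0.5105 0.0015 0.1059]
side tray 0.67 [ 0.5113 -0.0022  0.0018]
side handle 0.76 [0.5087 0.0032 0.1018]
[ 5.090e-01  2.000e-04 -2.051e-01] [ 0.0016  0.0001 -0.0002  0.0008 -0.001   0.0005 -0.0004 -0.0014]
shift xyz [-201.5   11.5   49.9] turn 1.557 | psi 1.352 j6 0.51 t 21.05 w 0.0941
```

View pics/top5.png

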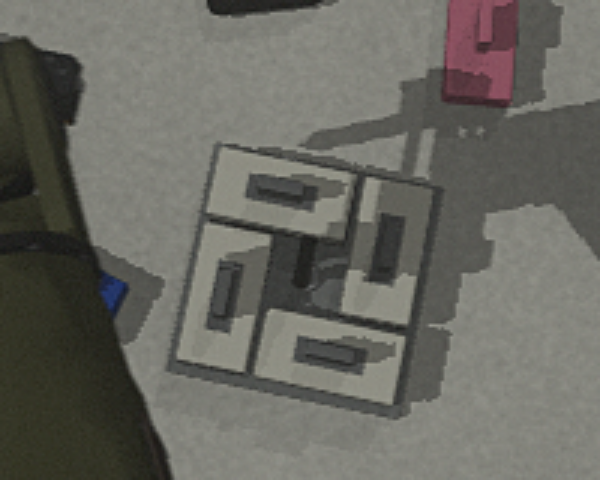

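All four cases sit in their outlines like a pinwheel in the top crop, with the handle at (305,262). Going to the handle.

```bash
python3 -m inch '[[-40,2,0,0.15,1],[-40,8,0,0.15,1],[-38,14,0,0.15,1],[-35,20,0,0.15,1],[-25,18,0,0.15,1],[0,0,0,0.15,1],[0,0,0,0.15,1],[0,0,0,0.15,1]]';python3 -m inch '[[0,0,0,0.12,1],[0,0,0,0.12,1],[0,0,0,0.117,1],[0,0,0,0,1],[0,0,0,0,1]]'; python3 -c "
from h import *
go(.509,.001,.104,-.21)"
```

```text
time_s: 21.85
position: [0.5091, 0.0097, 0.1999]
orientation: [0.997, 0.073, 0.0, 0.0]
wrist_force: [-0.4, -0.5, -0.3]
width: 0.094
grasp_force: 0.0
time_s: 22.35
position: [0.5092, 0.0101, 0.1998]
orientation: [0.995, -0.1, 0.0, 0.0]
wrist_force: [-1.0, -0.7, -0.1]
width: 0.0942
grasp_force: 0.0
shift xyz [ 1.6  9.  95.8] turn 0.009 | psi -0.201 j6 1.72 t 22.35 w 0.0942
```

```bash
python3 -m inch '[[2,9,0,0.009,1],[0,0,30,0,1],[0,0,35,0,1],[0,0,20,0,1],[0,0,11,0,1],[0,0,0,0,1],[0,0,0,0,1],[0,0,0,0,0]]' 15;python3 -c "
from h import *
r.snapshot('side');c,R,t=cal('side')
for d in r.landmark_of('side','handle')[:1]: print(d['score'],R.T@(np.array(d['xyz'])-t))
go(.509,.001,.104,-.21)"; python3 -m inch '[[0,0,0,0,0],[0,0,0,0,0],[0,0,0,0,-1],[0,0,0,0,-1],[0,0,0,0,-1],[0,0,0,0,-1],[0,0,0,0,-1],[0,0,0,0,-1]]';python3 -m inch '[[0,0,0,0,-1],[0,0,0,0,-1],[0,0,0,0,-1],[0,0,0,0,-1],[0,0,0,0,-1],[0,0,0,0,-1]]'
```

```text
time_s: 23.15
position: [0.51, 0.001, 0.1049]
orientation: [0.994, -0.106, 0.001, -0.0]
wrist_force: [0.0, -0.3, 0.0]
width: 0.0889
grasp_force: 0.0
0.81 [0.50910599 0.00462285 0.10207465]
shift xyz [-0.8  0.3  0.7] turn -0.003 | psi -0.213 j6 1.71 t 23.25 w 0.0811
time_s: 24.05
position: [0.5094, 0.0012, 0.1038]
orientation: [0.994, -0.106, -0.0, -0.0]
wrist_force: [0.2, -0.6, -0.3]
width: 0.017
grasp_force: 0.0
time_s: 24.65
position: [0.5093, 0.0011, 0.1037]
orientation: [0.994, -0.106, -0.0, 0.0]
wrist_force: [-0.3, -4.4, 0.2]
width: 0.0119
grasp_force: 15.0
```

```bash
python3 -m inch '[[0,0,0,0,-1],[0,0,0,0,-1],[0,0,0,0,-1],[0,0,-2,0,-1],[0,0,-4,0,-1],[0,0,-6,0,-1],[0,0,-8,0,-1],[0,0,-8,0,-1]]' 55; python3 -m inch '[[0,0,-9,0,-1],[0,0,-9,0,-1],[0,0,-9,0,-1],[0,0,-9,0,-1],[0,0,-9,0,-1],[0,0,-9,0,-1],[0,0,-8,0,-1],[0,0,-6,0,-1]]';python3 -m inch '[[0,0,-4,0,-1],[0,0,-2,0,-1],[0,0,0,0,-1],[0,0,0,0,-1],[0,0,0,0,-1],[0,0,0,0,-1],[0,0,0,0,-1],[0,0,0,0,-1]]'; python3 - <<'E'
from h import *
im=r.snapshot("side");cv2.imwrite("pics/side6.png",cv2.resize(im[110:290,170:390,::-1],None,fx=3,fy=3))
s=r.state();print(s["position"],s["wrist_force"],s["torque"],s["grasp_force"],s["width"])
E
```

```text
time_s: 25.45
position: [0.5094, 0.0012, 0.1326]
orientation: [0.994, -0.106, 0.0, -0.0]
wrist_force: [0.6, -0.1, -6.5]
width: 0.0117
grasp_force: 55.0
time_s: 26.25
position: [0.5095, 0.0011, 0.2005]
orientation: [0.994, -0.106, 0.0, -0.0]
wrist_force: [-0.3, -0.2, -6.5]
width: 0.0117
grasp_force: 55.0
time_s: 27.05
position: [0.5094, 0.0012, 0.2057]
orientation: [0.994, -0.106, -0.0, -0.0]
wrist_force: [-0.6, -0.2, -7.5]
width: 0.0116
grasp_force: 55.0
[0.50934517 0.00116411 0.2056927 ] [ 0.14315504 -0.00719746 -6.45292078] [ 0.0419798   0.01373993 -0.03526548] 54.997312277555466 0.011158801181501286
```

View pics/side6.png

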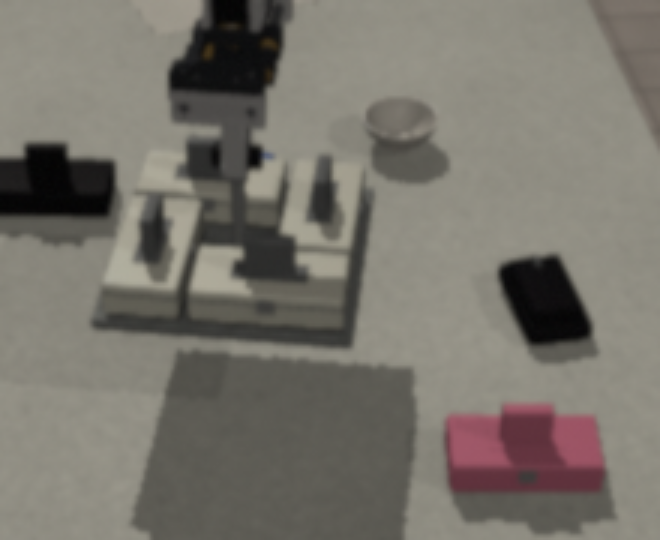

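The tray hangs level about 10 cm up at (235,260), with its shadow clear below it and all four cases in place.

```bash
python3 -c "
from station import r
print(r.job_done())"
```

```text
the job is handed in; nothing more can be done
None
```

Both loose cases are in the empty outlines and released, and I handed the job in at about 27 s with the tray held level by its handle about 10 cm above the bench; no verdict was shown.

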